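# Punch-mark an instrument panel through the drilling jig

## Task

Take the automatic centre punch out of its stand, put its nose down the narrow bush of the drilling jig and press it straight down on the panel below until its spring trips with a snap. Stop pressing at the snap so that the punch is not forced hard against its end stop, and do not lean on the jig itself. Then put the punch back in its stand, upright, nose down and fully home, and let go, leaving the other things on the bench where they are.

Things in the scene. Friction and masses are not known exactly. Their poses are not given: they have to be found in the camera images.
- punch: Automatic centre punch, bare steel, about 0.2 kg: a round knurled barrel 16 mm across, 100 mm long, thin nose below. Origin: centre of the barrel's lower end (flat shoulder 12 mm across, widening to 16 mm over 4 mm); z runs up the barrel, its rear end at z = 100 mm. Starts upright in the stand. Grip it from above round the barrel, 45 to 90 mm above the origin.
- nose: The punch's nose: steel pin 6 mm across, 40 mm out of the barrel when free, last 6 mm tapered to a 2.4 mm point. Frame as the punch's when free; pressed, it slides up the barrel. Pressing force: from 1 N up to about 14 N (about 3 N per mm) at about 6 mm, then the snap, falling at once to about 5 N; beyond that 3 N more per mm, and solid at about 11 mm. Springs out again when lifted.
- punch_tip (a point): The point of the nose, 40 mm below the punch's origin when free.
- hammer (a joint): The hammer inside the barrel (unseen): 0 m armed, creeping to about 0.002 m while pressed, jumping to about 0.006 m as it trips with the snap; back to 0 by itself when lifted.
- stand: Grey plastic stand block, 70 x 70 x 68 mm, fixed to the bench, with one upright stepped hole in the middle of its top. Origin: centre of its underside, z up.
- stand_seat (a point): The ledge in the stand's hole, 44 mm above the bench, on the hole's axis: the barrel's lower end rests here. Above it the hole is 19 mm across and 24 mm deep (its mouth lies 68 mm above the bench, with a 2 mm chamfer), below it 9 mm across for the nose.
- jig: Drilling jig, fixed: steel base 130 x 110 mm, two cheeks, aluminium template plate with its top 46 mm above the bench and two steel bushes 4 mm high along the jig's x: the narrow one at x = +30 mm (18 mm square, bore 8 mm), the wide one at x = -30 mm (28 mm square, bore 16 mm, not for this job). A white panel runs through under the template. Origin: centre of the underside, z up.
- bush (a point): Centre of the mouth of the narrow bush, 50 mm above the bench; the bore goes straight down, 8 mm across and 10 mm long, with a 1 mm chamfer. The panel to be marked is rigid and lies 11 to 27 mm below this point; how deep differs every time and is not measured.
- solvent_bottle: Bystander: amber bottle 72 mm across, 150 mm tall; origin centre of its underside. Leave alone.
- beaker: Bystander: glass beaker 70 mm across, 90 mm tall; origin centre of its underside. Leave alone.
- vial: Bystander: glass vial 24 mm across, 35 mm tall, between the stand and the jig; origin centre of its underside. Leave alone.
- column: Bystander: steel chromatography column lying flat, 122 mm long, 18 mm high; origin centre of its underside. Leave alone.
- mug: Bystander: white mug 80 mm across, 95 mm tall; origin centre of its underside. Leave alone.
- screwdriver: Bystander: screwdriver lying on the bench. Leave alone.
- spanner: Bystander: open spanner lying on the bench. Leave alone.
Not all that is in view belongs to the job. What is shaped like the stand but green or red is not meant.

How it is judged:
By the outcome, as a careful person would: the job done as asked, in the order asked, and still so for the second after the job is handed in, with the robot touching nothing.
It also fails if it takes over 72 s, if anything falls off the work surface, if the arm or the gripper's body presses on something with over 40 N, if the wrist force passes 120 N, or if a joint passes its speed limit or range.

## Robot

A 7-joint arm with a two-finger parallel gripper is mounted at the origin on the work surface. World frame = base frame: x ahead of the robot, y to its left, z up, the work surface at z = 0. Lengths are in m, angles in rad, forces in N, time in s.
With the tool pointing down it reaches from about 0.425 to 0.875 m from the base axis. Payload 9.9 kg.
Tool frame: the origin (TCP) lies at the very end of the fingers, on their centre line; the grasp point (between the pads) lies arm.grip_depth behind it (arm.grip_depth is the distance from the TCP to the grasp point, in m); z points along the fingers, y is the line along which they close (so a half turn about z gives the same grasp; the last joint's range is limited). The gripper opens to 85 mm and grips with 20 to 120 N. Pads are 22 mm wide; open, the fingers measure 114 mm over their backs; the gripper's body (76 mm by 85 mm) begins 54 mm behind the grasp point. The pads swing forward as they close: fully open they stand 13 mm farther back than shut.
Start: joints at [-1.321, 0.576, 0.025, 1.437, -0.015, 1.129, -0.057], TCP at [0.221, 0.638, 0.201] pointing down, gripper open.
Joint ranges: [-2.76, 2.76], [-0.34, 2.15], [-1.52, 1.57], [0.19, 2.46], [-1.09, 4.23], [0.17, 1.99], [-2.82, 2.82]. Speed limits (rad/s): [2.22, 2.22, 3.01, 3.01, 3.14, 3.14, 3.14].

## Interface

Orientations are given as [roll, pitch, yaw] about the fixed x, y, z axes, in that order (R = Rz(yaw) Ry(pitch) Rx(roll)).
In Python, from rig import sense, snapshot, workorder, arm gives the robot as it stands.
- The arm moves only by the tool send_rows, never from a script. Its argument "steps" is a list that holds one entry, the list of rows, each a list of 7 numbers: the shift along the tool's x, y, z in mm, then the turn, a rotation vector about the tool's x, y, z in degrees, then the closure in counts, from 0 (fully open) to 255 (shut). In form: [[[x, y, z, wx, wy, wz, grip], ...]]. A call has 1 to 10 rows; each row is the pose to reach, as a shift and turn from the pose commanded when the call began, along the tool's axes at that moment; what a row does not reach only later rows make up. A row lasts 1/12 s, in which the tool goes at most 41.7 mm and 7.16 degrees, less where a joint would pass 70% of its speed; a pose out of reach is approached as far as the arm can. A call with a gripper value outside its range is refused whole. The fingers move at their own pace and stop on an object; "newtons" is the grip in N (left out, the last holds). Time passes only in rows, so rows that repeat a pose let the fingers close. It gives the time, the measured TCP pose, the force, the opening and the grip force at its end, in the units of the state.
- sense(): the state, without advancing time (a new reading comes with each control period).
- snapshot(name): name is "scene" or "top"; returns a dict with "frame" (480x640x3 uint8, red, green, blue), "vfov" (degrees; the focal length in pixels is half the picture's height over the tangent of half this angle, whatever the lens; pixels are square), "cx", "cy" (the principal point, pixels), "eye" and "attitude" of the camera in the world. Camera axes: x right, y up, looking along -z (the intrinsics and any distortion apply to the point x, -y, -z); pixel columns grow to the right and rows downward; lengths in m; the calibration is good to about 2 mm. A picture is of the moment at which its call begins. There is no depth.
- workorder.hand_in(): hands the job in; it is judged then, once.
The state is a dict: "time": time; "joint_positions": joint angles; "dq": joint speeds; "tau": joint torques, N m; "tcp_pos": TCP position; "orientation": TCP orientation; "contact_force": force on the tool from outside, world axes, zero at the start; "ft_torque": the same for the moment, N m; "finger_gap": opening from 0.0 (shut) to 1.0 (fully open); "grip_force": force on a finger pad.
Only numpy, scipy, OpenCV 4.12 (cv2) and the standard library are available. Lean on these libraries where they do the work, as an engineer would, in place of code of your own. Each camera call takes 0.05 s, during which the arm holds its last target. There are 200 camera calls.

## Working session

There is one attempt and no reset: what is moved stays moved. The work goes in short steps, Python scripts to look and compute and a tool call to move; the robot and the scene stay as the last step left them, time stands still between calls to the robot, and variables do not carry over. Pictures are saved under pics/ and viewed, at most 10 in all, crops included, and the job is handed in when it is done.

Besides the shell and the picture viewer there is one more tool, called after "Emit:" as name(argument=value, ...) on one line, values as JSON. send_rows: Moves the arm, as the interface text tells. Its arguments: {"type":"object","properties":{"steps":{"type":"array","items":{"type":"array","items":{"type":"array","items":{"type":"number"}}}},"newtons":{"type":"number"}},"required":["steps"]}

```bash
ls; mkdir -p pics
python3 - <<'E'
from rig import sense,snapshot,arm
import cv2
s=sense();print(s); print(arm.grip_depth, [a for a in dir(arm) if a[0]!='_'])
for n in("scene","top"):
    d=snapshot(n);cv2.imwrite(f"pics/{n}0.png",d["frame"][:,:,::-1]);print({k:v for k,v in d.items() if k!="frame"})
E
```

```text
pics
{'time': 0.0, 'joint_positions': array([-1.3207754 ,  0.57653469,  0.02484898,  1.43790194, -0.01498925,
        1.12895739, -0.05649231]), 'dq': array([-0.00132558, -0.00098904,  0.00227593, -0.00114105,  0.00141467,
       -0.00040962, -0.00026817]), 'tau': array([-1.01799164e-03, -7.65730333e+01,  2.25007139e+00, -2.85969186e+01,
        1.52882509e-02,  1.27097793e-02, -3.46383172e-05]), 'tcp_pos': array([0.22101144, 0.63728066, 0.20044319]), 'orientation': array([-3.13997885e+00,  9.67068970e-05,  2.80781417e+00]), 'contact_force': array([-0.29882974, -0.13672599,  0.10206584]), 'ft_torque': array([ 0.05930291, -0.03375066,  0.00133312]), 'grip_force': 0.0, 'finger_gap': 1.0033716417361718}
0.0187 ['PlanningError', 'grip_depth']
{'vfov': 44.08463856347847, 'cx': 312.4947600009762, 'cy': 235.43738526632274, 'eye': array([ 1.20628773, -0.95223372,  0.81812441]), 'attitude': array([0.98945419, 0.01041674, 0.53020729])}
{'vfov': 56.30596113635737, 'cx': 321.69810345396286, 'cy': 230.99841630052296, 'eye': array([0.47213598, 0.05660415, 1.3880774 ]), 'attitude': array([ 0.10001003, -0.01976334, -1.58131835])}
```

View pics/scene0.png

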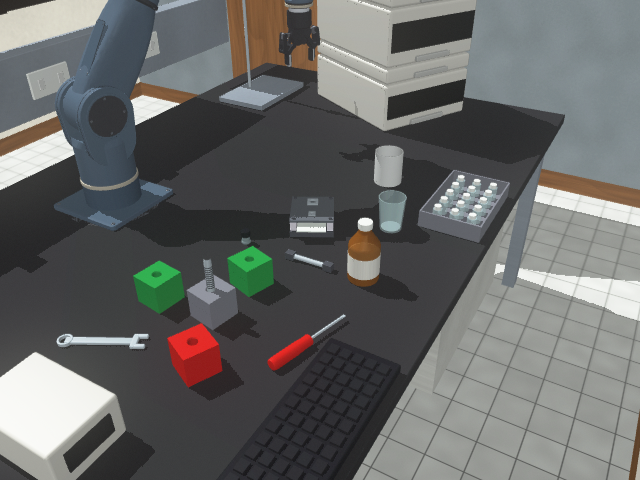

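View pics/top0.png

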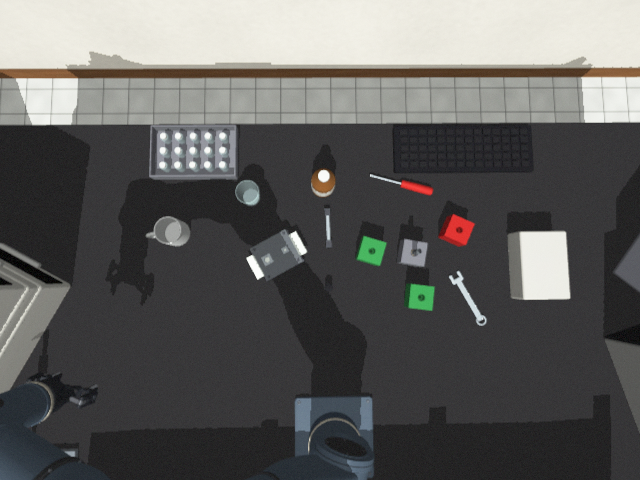

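Candidates in the top view are the grey block (413,252), green blocks (372,250) and (421,297), and a red one (458,230). Only the grey one, which holds the knurled punch, fits. Jig is at (277,254). I'll confirm with enlarged crops.

Run:
```python
import cv2,numpy as np
t=cv2.imread("pics/top0.png");s=cv2.imread("pics/scene0.png")
z=lambda im,x,y,w,h,k:cv2.resize(im[y:y+h,x:x+w],None,fx=k,fy=k,interpolation=cv2.INTER_CUBIC)
# top jig x240-315,y220-290 ; stand x385-445,y215-285
cv2.imwrite("pics/c1.png",np.hstack([z(t,240,222,66,60,6),z(t,382,222,66,60,6)]))
cv2.imwrite("pics/c2.png",np.hstack([z(s,282,186,66,84,6),z(s,180,250,66,84,6)]))
```

```text
(no output)
```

View pics/c1.png

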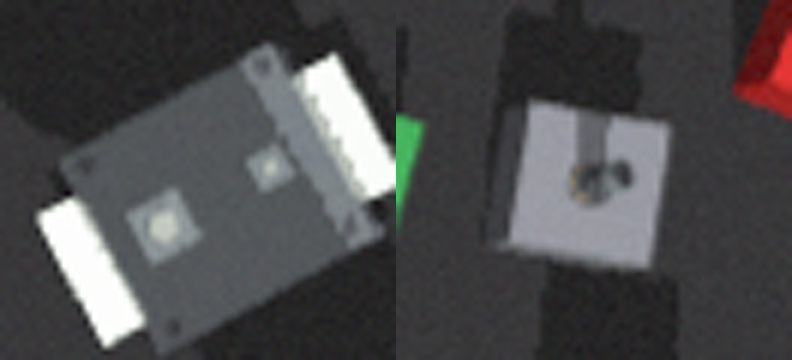

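View pics/c2.png

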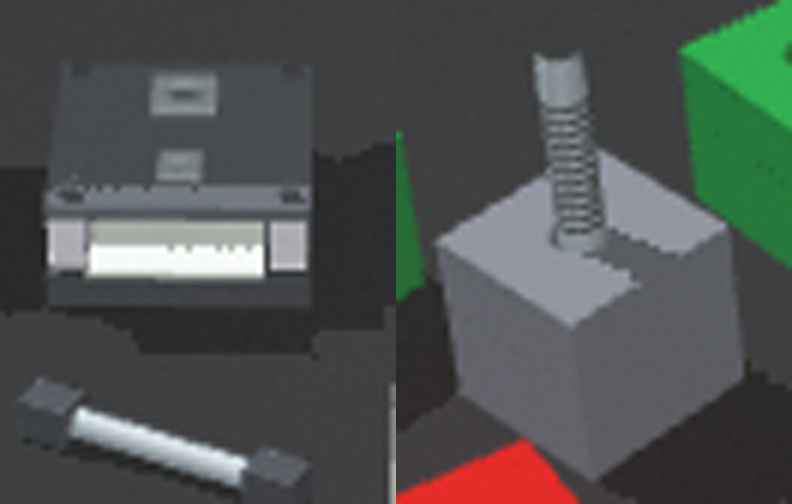

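The crops confirm it: the grey block holds the punch (hole mouth at top px ~(414.1,252.3), punch top ~(418.9,250.5)). The narrow bush is the smaller square, top px ~(284.6,249.6), and the wide one is ~(266.8,259.6).

```bash
cat > h.py <<'E'
import numpy as np
from scipy.spatial.transform import Rotation as R
from scipy.optimize import least_squares
C={'scene':(44.08463856347847,312.4947600009762,235.43738526632274,[1.20628773,-0.95223372,0.81812441],[0.98945419,0.01041674,0.53020729]),
'top':(56.30596113635737,321.69810345396286,230.99841630052296,[0.47213598,0.05660415,1.3880774],[0.10001003,-0.01976334,-1.58131835])}
def ray(c,u,v):
    f,cx,cy,e,a=C[c];F=240/np.tan(np.radians(f/2))
    return np.array(e),R.from_euler('xyz',a).apply([(u-cx)/F,-(v-cy)/F,-1])
def plane(c,u,v,z):
    e,d=ray(c,u,v);return e+d*(z-e[2])/d[2]
def proj(c,p):
    f,cx,cy,e,a=C[c];F=240/np.tan(np.radians(f/2))
    q=R.from_euler('xyz',a).inv().apply(np.array(p)-e);return np.array([cx+F*q[0]/-q[2],cy-F*q[1]/-q[2]])
def crop(u,v,x,y,k=6):return x+(u+.5)/k-.5,y+(v+.5)/k-.5
E
python3 - <<'E'
from h import *
np.set_printoptions(precision=4,suppress=True)
T=lambda u,v,z:plane('top',*crop(u,v,240,222),z)
T2=lambda u,v,z:plane('top',*crop(u-396,v,382,222),z)
S1=lambda u,v,z:plane('scene',*crop(u,v,282,186),z)
S2=lambda u,v,z:plane('scene',*crop(u-396,v,180,250),z)
n,w=T(270,168,.05),T(163,228,.05);print('narrow,wide top',n,w,np.linalg.norm(n-w))
jc=np.array([T(*p,.046) for p in[(268,44),(386,236),(165,355),(60,160)]]);print('jig corners',jc,jc.mean(0))
n,w=S1(181,163,.05),S1(184,94,.05);print('narrow,wide scene',n,w,np.linalg.norm(n-w))
a=np.array([T2(*p,.068) for p in[(530,102),(672,122),(655,268),(508,245)]]);print('stand top',a,a.mean(0),np.linalg.norm(np.diff(a,axis=0),axis=1))
a=np.array([S2(*p,.068) for p in[(438,242),(575,327),(728,230),(590,148)]]);print('stand scene',a,a.mean(0),np.linalg.norm(np.diff(a,axis=0),axis=1))
print('punch top',T2(622,173,.144),S2(558,62,.144))
for nm,px,z in[('vial',(329,281),.0),('greenL',(372,251),.068),('greenB',(421,297),.068),('red',(458,230),.068)]:print(nm,plane('top',*px,z))
E
```

```text
narrow,wide top [0.5514 0.14   0.05  ] [0.5221 0.193  0.05  ] 0.06054509886660295
jig corners [[0.6138 0.1411 0.046 ]
 [0.5172 0.0827 0.046 ]
 [0.4595 0.1923 0.046 ]
 [0.5566 0.2447 0.046 ]] [0.5368 0.1652 0.046 ]
narrow,wide scene [0.5542 0.1407 0.05  ] [0.5262 0.1909 0.05  ] 0.05751776661451966
stand top [[ 0.5797 -0.2144  0.068 ]
 [ 0.5691 -0.2846  0.068 ]
 [ 0.4973 -0.2737  0.068 ]
 [ 0.5093 -0.2015  0.068 ]] [ 0.5388 -0.2436  0.068 ] [0.071  0.0727 0.0732]
stand scene [[ 0.5015 -0.2706  0.068 ]
 [ 0.5701 -0.2828  0.068 ]
 [ 0.5831 -0.2168  0.068 ]
 [ 0.5132 -0.2035  0.068 ]] [ 0.542  -0.2434  0.068 ] [0.0696 0.0673 0.0711]
punch top [ 0.54   -0.2408  0.144 ] [ 0.5452 -0.2477  0.144 ]
vial [0.4563 0.0069 0.    ]
greenL [ 0.5437 -0.1188  0.068 ]
greenB [ 0.4076 -0.2597  0.068 ]
red [ 0.6039 -0.3768  0.068 ]
```

```bash
cat >> h.py <<'E'
def to(x,y,z,yaw=np.pi/2):
    from rig import sense
    s=sense();r=R.from_euler('xyz',s['orientation'])
    d=r.inv().apply(np.array([x,y,z])-s['tcp_pos'])*1000
    w=(r.inv()*R.from_euler('xyz',[np.pi,0,yaw])).as_rotvec(degrees=True)
    print('t',s['time'],'tcp',s['tcp_pos'].round(4),s['orientation'].round(4),'F',s['contact_force'].round(2),'shift',d.round(1),'rot',w.round(2))
E
python3 -c "
from h import *
to(.5,.28,.22)
print(plane('top',323,180,.15),plane('top',170,231,.095),plane('top',247,192,.09))"
```

```text
t 0.1 tcp [0.221  0.6373 0.2005] [-3.1401e+00  1.0000e-04  2.8078e+00] F [-0.7   0.4  -0.21] shift [-380.6 -246.2  -19.1] rot [-7.000e-02  6.000e-02  7.088e+01]
[0.73997293 0.02565718 0.15      ] [0.60536415 0.46648041 0.095     ] [0.71865578 0.24692271 0.09      ]
```

Emit:
send_rows(steps=[[[-380, -246, -20, 0, 0, 71, 0], [-380, -246, -20, 0, 0, 71, 0], [-380, -246, -20, 0, 0, 71, 0], [-380, -246, -20, 0, 0, 71, 0], [-380, -246, -20, 0, 0, 71, 0], [-380, -246, -20, 0, 0, 71, 0], [-380, -246, -20, 0, 0, 71, 0], [-380, -246, -20, 0, 0, 71, 0], [-380, -246, -20, 0, 0, 71, 0], [-380, -246, -20, 0, 0, 71, 0]]], newtons=60)

```text
time: 0.93
tcp_pos: [0.4778, 0.3077, 0.2197]
orientation: [-3.141, 0.0, 1.563]
contact_force: [0.9, 0.6, 0.7]
finger_gap: 1.0
grip_force: 0.0
```

```bash
python3 -c "
from h import *
to(.5405,-.2435,.22)"
```

```text
t 0.9333 tcp [0.4778 0.3077 0.2197] [-3.1413  0.      1.5626] F [0.93 0.57 0.69] shift [-5.507e+02  6.720e+01 -3.000e-01] rot [-0.02  0.   -0.47]
```

Emit:
send_rows(steps=[[[-550, 63, 0, 0, 0, 0, 0], [-550, 63, 0, 0, 0, 0, 0], [-550, 63, 0, 0, 0, 0, 0], [-550, 63, 0, 0, 0, 0, 0], [-550, 63, 0, 0, 0, 0, 0], [-550, 63, 0, 0, 0, 0, 0], [-550, 63, 0, 0, 0, 0, 0], [-550, 63, 0, 0, 0, 0, 0], [-550, 63, 0, 0, 0, 0, 0], [-550, 63, 0, 0, 0, 0, 0]]])

```text
time: 1.77
tcp_pos: [0.5233, -0.1064, 0.2196]
orientation: [-3.141, -0.0, 1.569]
contact_force: [-0.0, 1.0, -0.4]
finger_gap: 1.0
grip_force: 0.0
```

```bash
python3 -c "
from h import *
to(.5405,-.2435,.22)"
```

```text
t 1.7667 tcp [ 0.5233 -0.1064  0.2196] [-3.1414e+00 -2.0000e-04  1.5689e+00] F [-0.01  0.96 -0.4 ] shift [-137.1   17.4   -0.4] rot [-0.01 -0.01 -0.11]
```

Emit:
send_rows(steps=[[[-137, 17.4, 0, 0, 0, 0, 0], [-137, 17.4, 0, 0, 0, 0, 0], [-137, 17.4, 0, 0, 0, 0, 0], [-137, 17.4, 0, 0, 0, 0, 0], [-137, 17.4, 0, 0, 0, 0, 0], [-137, 17.4, 0, 0, 0, 0, 0]]])

```text
time: 2.27
tcp_pos: [0.5403, -0.2421, 0.2191]
orientation: [-3.141, -0.0, 1.567]
contact_force: [0.3, 0.6, -0.2]
finger_gap: 0.999
grip_force: 0.0
```

Run:
```python
from h import *
import cv2
from rig import snapshot
to(.5405,-.2435,.095)
o=[]
for n,(x,y,w,h) in dict(top=(375,205,80,80),scene=(170,180,80,80)).items():
    f=snapshot(n)['frame'][y:y+h,x:x+w,::-1];o.append(cv2.resize(f,None,fx=5,fy=5,interpolation=cv2.INTER_CUBIC))
cv2.imwrite('pics/c3.png',np.hstack(o))
```

```text
t 2.2667 tcp [ 0.5403 -0.2421  0.2191] [-3.1405e+00 -4.0000e-04  1.5666e+00] F [ 0.25  0.57 -0.21] shift [ -1.5   0.3 124.1] rot [-0.06 -0.02 -0.24]
```

View pics/c3.png

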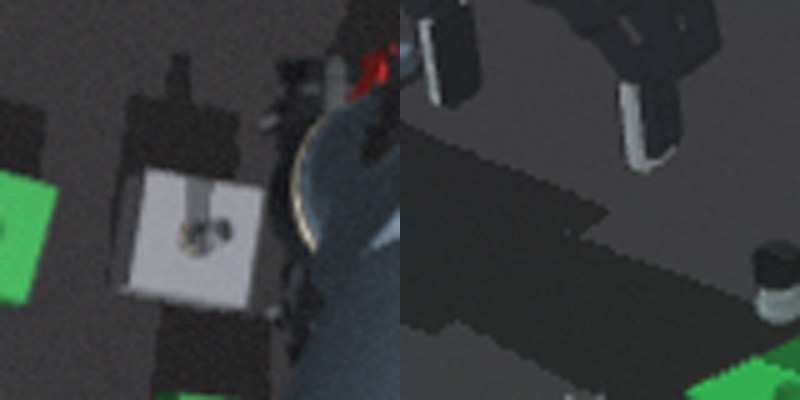

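Run:
```python
from h import *
from rig import sense
p=sense()['tcp_pos'];print(p)
for dx in(-.0425,.0425):
  for z in (0,.02,.06):
    q=p+[dx,0,z]; t=(proj('top',q)-[375,205])*5;s=(proj('scene',q)-[170,180])*5+[400,0];print(dx,z,t.round(),s.round())
```

```text
[ 0.54087333 -0.23986581  0.21931829]
-0.0425 0 [256. 299.] [479. 196.]
-0.0425 0.02 [266. 298.] [473. 151.]
-0.0425 0.06 [287. 295.] [459.  59.]
0.0425 0 [251. 137.] [655. 254.]
0.0425 0.02 [260. 133.] [650. 209.]
0.0425 0.06 [281. 125.] [639. 115.]
```

Fingers sit directly over the punch in the scene view, but look higher than the reported TCP suggests (tips at ~(545,135) in the right half). I'll descend partway and check.

Emit:
send_rows(steps=[[[0, 0, 30, 0, 0, 0, 0], [0, 0, 60, 0, 0, 0, 0], [0, 0, 85, 0, 0, 0, 0], [0, 0, 85, 0, 0, 0, 0], [0, 0, 85, 0, 0, 0, 0], [0, 0, 85, 0, 0, 0, 0]]])

```text
time: 2.87
tcp_pos: [0.5417, -0.2411, 0.1361]
orientation: [3.14, 0.0, 1.57]
contact_force: [-0.2, -0.8, 1.1]
finger_gap: 0.995
grip_force: 0.0
```

Run:
```python
from h import *
import cv2
from rig import snapshot,sense
to(.5405,-.2435,.095)
o=[]
for n,(x,y,w,h) in dict(top=(375,205,80,80),scene=(170,220,80,80)).items():
    f=snapshot(n)['frame'][y:y+h,x:x+w,::-1];o.append(cv2.resize(f,None,fx=5,fy=5,interpolation=cv2.INTER_CUBIC))
cv2.imwrite('pics/c4.png',np.hstack(o))
p=sense()['tcp_pos'];print(p)
for dx in(-.0425,.0425):
  for z in (0,.013):
    print(dx,z,((proj('scene',p+[dx,0,z])-[170,220])*5+[400,0]).round())
```

```text
t 2.8667 tcp [ 0.5417 -0.2411  0.1361] [3.1402e+00 4.0000e-04 1.5699e+00] F [-0.24 -0.76  1.15] shift [-2.4 -1.2 41.1] rot [ 0.08  0.02 -0.05]
[ 0.54191445 -0.24166409  0.13657826]
-0.0425 0 [505. 174.]
-0.0425 0.013 [501. 147.]
0.0425 0 [674. 236.]
0.0425 0.013 [671. 209.]
```

View pics/c4.png

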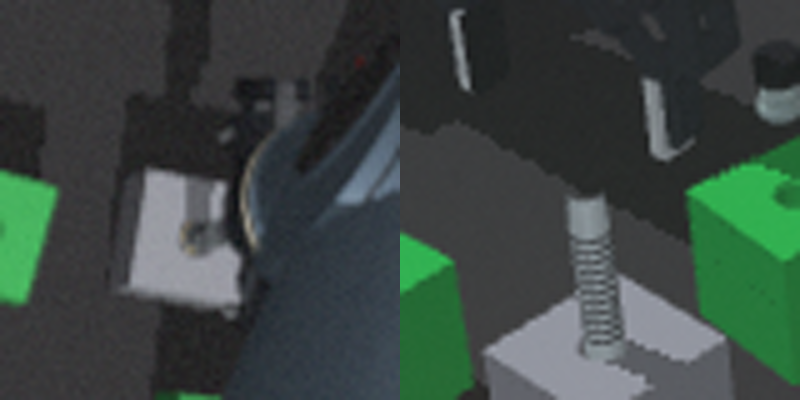

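Emit:
send_rows(steps=[[[0, 0, 15, 0, 0, 0, 0], [0, 0, 30, 0, 0, 0, 0], [0, 0, 45, 0, 0, 0, 0], [0, 0, 45, 0, 0, 0, 0], [0, 0, 45, 0, 0, 0, 0], [0, 0, 45, 0, 0, 0, 0]]])

```text
time: 3.47
tcp_pos: [0.5415, -0.242, 0.0911]
orientation: [3.14, 0.001, 1.569]
contact_force: [-0.1, 0.3, -0.5]
finger_gap: 0.999
grip_force: 0.0
```

Run:
```python
from h import *
import cv2
from rig import snapshot,sense
to(.5405,-.2435,.091)
n,(x,y,w,h)='scene',(180,230,70,70)
f=snapshot(n)['frame'][y:y+h,x:x+w,::-1];cv2.imwrite('pics/c5.png',cv2.resize(f,None,fx=8,fy=8,interpolation=cv2.INTER_CUBIC))
p=sense()['tcp_pos'];print(p)
for dx in(-.0425,.0425):
  for z in (0,.013):
    print(dx,z,((proj('scene',p+[dx,0,z])-[x,y])*8).round())
q=np.array([.221,.6373,.2005])
for s in(-1,1): print(proj('scene',q+s*.05*np.array([np.sin(2.808),-np.cos(2.808),0])+[0,0,.013]))
```

```text
t 3.4667 tcp [ 0.5415 -0.242   0.0911] [3.1398e+00 8.0000e-04 1.5685e+00] F [-0.14  0.26 -0.51] shift [-1.5 -1.   0.1] rot [ 0.1   0.04 -0.13]
[ 0.54158548 -0.24199706  0.09116885]
-0.0425 0 [108. 344.]
-0.0425 0.013 [101. 303.]
0.0425 0 [374. 446.]
0.0425 0.013 [369. 404.]
[287.77999684  75.86198796]
[311.92439984  69.12664589]
```

View pics/c5.png

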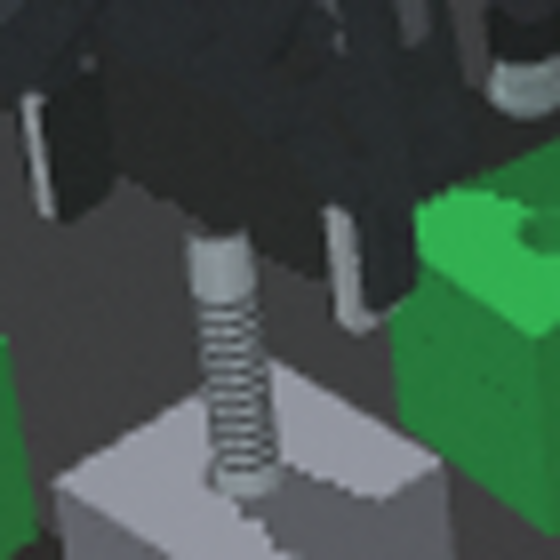

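Emit:
send_rows(steps=[[[0, 0, 0, 0, 0, 0, 255], [0, 0, 0, 0, 0, 0, 255], [0, 0, 0, 0, 0, 0, 255], [0, 0, 0, 0, 0, 0, 255], [0, 0, 0, 0, 0, 0, 255], [0, 0, 0, 0, 0, 0, 255], [0, 0, 0, 0, 0, 0, 255], [0, 0, 0, 0, 0, 0, 255], [0, 0, 0, 0, 0, 0, 255], [0, 0, 0, 0, 0, 0, 255]]], newtons=20)

```text
time: 4.35
tcp_pos: [0.5408, -0.2416, 0.0898]
orientation: [3.141, 0.0, 1.569]
contact_force: [-0.2, 0.1, 2.5]
finger_gap: 0.176
grip_force: 20.5
```

Run:
```python
from h import *
import cv2
from rig import snapshot,sense
to(.5405,-.2435,.091)
o=[]
for n,(x,y,w,h) in dict(top=(390,215,66,80),scene=(180,230,66,80)).items():
    f=snapshot(n)['frame'][y:y+h,x:x+w,::-1];f=cv2.resize(f,None,fx=6,fy=6,interpolation=cv2.INTER_CUBIC)
    o.append(cv2.convertScaleAbs(f,alpha=1.6,beta=10))
cv2.imwrite('pics/c6.png',np.hstack(o))
p=sense()['tcp_pos']
for dy in(-.011,.011):print(((proj('top',p+[0,dy,0])-[390,215])*6).round(),((proj('scene',p+[0,dy,0])-[180,230])*6+[396,0]).round())
```

```text
t 4.35 tcp [ 0.5408 -0.2416  0.0898] [3.1414e+00 1.0000e-04 1.5686e+00] F [-0.19  0.1   2.54] shift [-1.9 -0.3 -1.2] rot [ 0.01  0.01 -0.13]
[173. 217.] [554. 315.]
[128. 217.] [595. 280.]
```

View pics/c6.png

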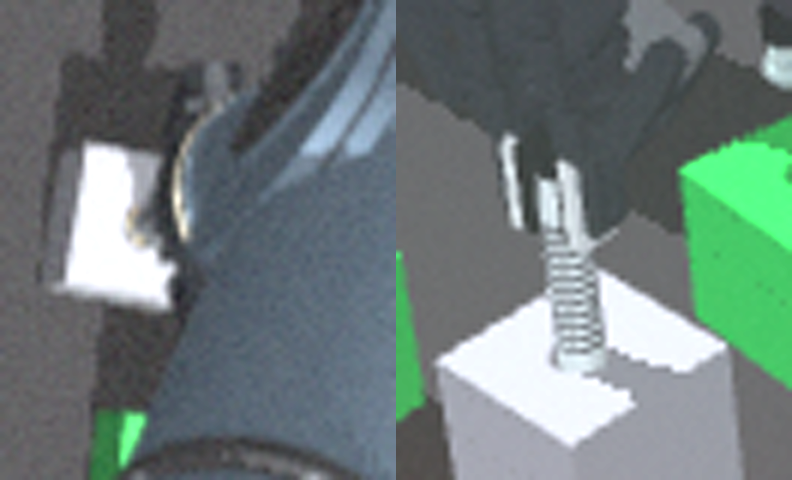

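The view shows the closed pad ends at crop (515,228)/(585,248), on only the top ~18 mm of the barrel, so the real finger ends sit ~33 mm higher than the reported TCP. I'll open, go down 32 mm watching the force, and re-grip.

Emit:
send_rows(steps=[[[0, 0, 0, 0, 0, 0, 130], [0, 0, 0, 0, 0, 0, 130], [0, 0, 0, 0, 0, 0, 130], [0, 0, 8, 0, 0, 0, 130], [0, 0, 16, 0, 0, 0, 130], [0, 0, 20, 0, 0, 0, 130], [0, 0, 20, 0, 0, 0, 130]]])

```text
time: 5.03
tcp_pos: [0.5399, -0.2411, 0.0681]
orientation: [-3.139, -0.001, 1.569]
contact_force: [0.7, 0.0, -0.2]
finger_gap: 0.488
grip_force: 0.0
```

Emit:
send_rows(steps=[[[0, 0, 6, 0, 0, 0, 130], [0, 0, 12, 0, 0, 0, 130], [0, 0, 12, 0, 0, 0, 130], [0, 0, 12, 0, 0, 0, 255], [0, 0, 12, 0, 0, 0, 255], [0, 0, 12, 0, 0, 0, 255], [0, 0, 12, 0, 0, 0, 255], [0, 0, 12, 0, 0, 0, 255], [0, 0, 12, 0, 0, 0, 255], [0, 0, 12, 0, 0, 0, 255]]], newtons=70)

```text
time: 5.87
tcp_pos: [0.5408, -0.2417, 0.0579]
orientation: [3.141, 0.0, 1.569]
contact_force: [-1.4, 0.0, 2.6]
finger_gap: 0.169
grip_force: 68.2
```

Run:
```python
from h import *
import cv2
from rig import snapshot,sense
to(.5405,-.2435,.16)
o=[]
n,(x,y,w,h)='scene',(180,230,66,80)
f=snapshot(n)['frame'][y:y+h,x:x+w,::-1];f=cv2.resize(f,None,fx=6,fy=6,interpolation=cv2.INTER_CUBIC)
cv2.imwrite('pics/c7.png',cv2.convertScaleAbs(f,alpha=1.6,beta=10))
print(sense()['ft_torque'])
```

```text
t 5.8667 tcp [ 0.5408 -0.2417  0.0579] [3.1413e+00 1.0000e-04 1.5685e+00] F [-1.44  0.01  2.63] shift [  -1.9   -0.3 -102.1] rot [ 0.01  0.01 -0.13]
[ 0.02157935  0.29331595 -0.01401891]
```

View pics/c7.png

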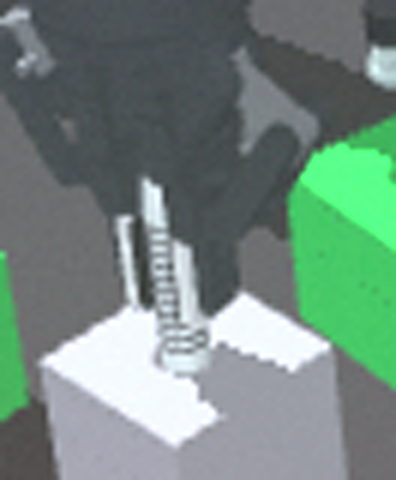

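Emit:
send_rows(steps=[[[0, 0, -10, 0, 0, 0, 255], [0, 0, -25, 0, 0, 0, 255], [0, 0, -45, 0, 0, 0, 255], [0, 0, -70, 0, 0, 0, 255], [0, 0, -95, 0, 0, 0, 255], [0, 0, -95, 0, 0, 0, 255], [0, 0, -95, 0, 0, 0, 255], [0, 0, -95, 0, 0, 0, 255]]])

```text
time: 6.58
tcp_pos: [0.5405, -0.2411, 0.1524]
orientation: [-3.141, -0.001, 1.569]
contact_force: [-0.9, 0.3, -2.8]
finger_gap: 0.166
grip_force: 68.4
```

Run:
```python
from h import *
from rig import sense
to(.5405,-.2435,.16);print(sense()['ft_torque'],sense()['finger_gap'])
```

```text
t 6.5833 tcp [ 0.5405 -0.2411  0.1524] [-3.1412e+00 -5.0000e-04  1.5689e+00] F [-0.87  0.35 -2.77] shift [-2.4 -0.  -7.6] rot [-0.03 -0.03 -0.11]
[ 0.01590421  0.051959   -0.03098347] 0.165767513237539
```

Emit:
send_rows(steps=[[[25, 0.8, 0, 0, 0, 0, 255], [60, 1.8, 0, 0, 0, 0, 255], [100, 3, 0, 0, 0, 0, 255], [140, 4.3, 0, 0, 0, 0, 255], [180, 5.5, 0, 0, 0, 0, 255], [220, 6.7, 0, 0, 0, 0, 255], [260, 7.9, 0, 0, 0, 0, 255], [300, 9.1, 0, 0, 0, 0, 255], [340, 10.4, 0, 0, 0, 0, 255], [365, 11.1, 0, 0, 0, 0, 255]]])

```text
time: 7.42
tcp_pos: [0.5513, 0.1287, 0.1511]
orientation: [-3.139, -0.001, 1.573]
contact_force: [0.3, 1.6, -2.3]
finger_gap: 0.169
grip_force: 68.4
```

Emit:
send_rows(steps=[[[12, 0.4, 0, 0, 0, 0, 255], [18.8, 0.6, 0, 0, 0, 0, 255], [18.8, 0.6, 0, 0, 0, 0, 255], [18.8, 0.6, 0, 0, 0, 0, 255], [18.8, 0.6, 0, 0, 0, 0, 255], [18.8, 0.6, 0, 0, 0, 0, 255], [18.8, 0.6, 0, 0, 0, 0, 255]]])

```text
time: 8.0
tcp_pos: [0.5535, 0.1407, 0.1528]
orientation: [3.141, 0.0, 1.566]
contact_force: [-0.1, 0.5, -1.6]
finger_gap: 0.168
grip_force: 68.4
```

Run:
```python
from h import *
from rig import sense,snapshot
import cv2
to(.5529,.1425,.153);print(sense()['ft_torque'],sense()['finger_gap'])
for n in('scene','top'):cv2.imwrite(f'pics/bush_{n}.png',snapshot(n)['frame'][:,:,::-1])
# dark/bright profile in scene near predicted nose
g=cv2.imread('pics/bush_scene.png')
for z in(.05,.099,.11,.13): print(z,proj('scene',[.5527,.1403,z]).round(1))
```

```text
t 8.0 tcp [0.5535 0.1407 0.1528] [3.1414e+00 3.0000e-04 1.5664e+00] F [-0.14  0.51 -1.63] shift [ 1.8 -0.6 -0.2] rot [ 0.01  0.02 -0.25]
[ 0.01552047 -0.00992934  0.00108427] 0.16789142912650704
0.05 [311.2 212.7]
0.099 [310.9 195.6]
0.11 [310.9 191.7]
0.13 [310.8 184.5]
```

Emit:
send_rows(steps=[[[0, 0, 12, 0, 0, 0, 255], [0, 0, 27, 0, 0, 0, 255], [0, 0, 40, 0, 0, 0, 255], [0, 0, 42, 0, 0, 0, 255], [0, 0, 42, 0, 0, 0, 255], [0, 0, 42, 0, 0, 0, 255], [0, 0, 42, 0, 0, 0, 255], [0, 0, 42, 0, 0, 0, 255]]])

```text
time: 8.77
tcp_pos: [0.5538, 0.1423, 0.1115]
orientation: [3.14, -0.0, 1.569]
contact_force: [0.4, 0.0, -2.3]
finger_gap: 0.166
grip_force: 68.5
```

Run:
```python
from h import *
from rig import sense,snapshot
import cv2
to(.5529,.1425,.153);print(sense()['ft_torque'],sense()['finger_gap'])
fs=[snapshot('scene')['frame'].astype(float) for i in range(5)]
for i in range(1):to(.5529,.1425,.111)
f=np.mean(fs,0)[:,:,::-1].clip(0,255).astype(np.uint8);cv2.imwrite('pics/b2.png',f)
x,y=285,165
c=cv2.resize(f[y:y+60,x:x+55],None,fx=10,fy=10,interpolation=cv2.INTER_CUBIC)
cv2.imwrite('pics/c8.png',cv2.convertScaleAbs(c,alpha=1.6,beta=10))
for z in(.05,.0568): print(z,(proj('scene',[.5527,.1403,z])-[x,y])*10)
```

```text
t 8.7667 tcp [0.5538 0.1423 0.1115] [ 3.1404e+00 -4.0000e-04  1.5685e+00] F [ 0.42  0.   -2.32] shift [  0.3  -0.9 -41.5] rot [ 0.07 -0.02 -0.13]
[0.01319478 0.07301545 0.02980014] 0.16576191375172697
t 9.0167 tcp [0.5534 0.1423 0.1109] [ 3.1413e+00 -1.0000e-04  1.5687e+00] F [-0.39  0.52 -2.34] shift [ 0.2 -0.5 -0.1] rot [ 0.02 -0.01 -0.12]
0.05 [261.61383027 476.61313348]
0.0568 [261.29693446 453.31106136]
```

View pics/c8.png

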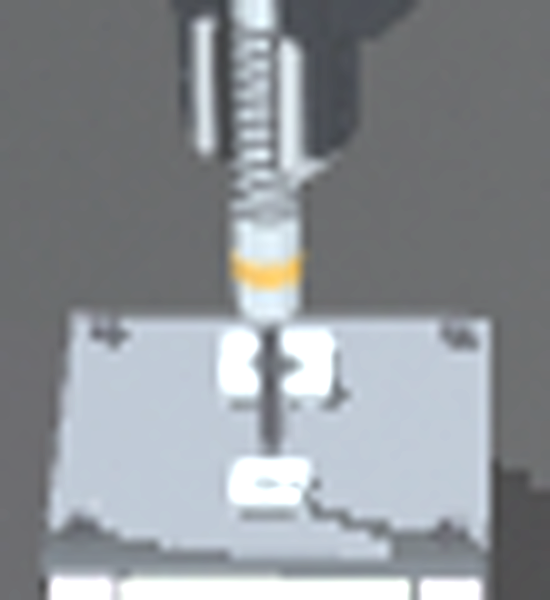

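Nose tip is at crop (272,453), and bush mouth centre ~(270,480). With ~7 mm of height between them (~23 px), the tip is on the bush axis within about 1 mm. I'll enter slowly and watch the forces.

Emit:
send_rows(steps=[[[0, 0, 3, 0, 0, 0, 255], [0, 0, 6, 0, 0, 0, 255], [0, 0, 8, 0, 0, 0, 255], [0, 0, 10, 0, 0, 0, 255], [0, 0, 10, 0, 0, 0, 255], [0, 0, 10, 0, 0, 0, 255]]])

```text
time: 9.52
tcp_pos: [0.5532, 0.1421, 0.1005]
orientation: [-3.141, 0.0, 1.569]
contact_force: [-0.7, 0.2, -1.6]
finger_gap: 0.171
grip_force: 68.5
```

Run:
```python
from h import *
from rig import sense
to(.5529,.1425,.153);print(sense()['ft_torque'],sense()['finger_gap'])
```

```text
t 9.5167 tcp [0.5532 0.1421 0.1005] [-3.1412e+00  2.0000e-04  1.5685e+00] F [-0.67  0.15 -1.62] shift [  0.3  -0.3 -52.5] rot [-0.02  0.01 -0.13]
[-0.04833785  0.00081157  0.08035325] 0.17087518371034835
```

Emit:
send_rows(steps=[[[0, 0, 2, 0, 0, 0, 255], [0, 0, 4, 0, 0, 0, 255], [0, 0, 5, 0, 0, 0, 255], [0, 0, 5, 0, 0, 0, 255], [0, 0, 5, 0, 0, 0, 255]]])

```text
time: 9.93
tcp_pos: [0.5533, 0.1422, 0.0956]
orientation: [-3.141, 0.0, 1.569]
contact_force: [0.5, -0.2, -0.6]
finger_gap: 0.164
grip_force: 68.5
```

Run:
```python
from h import *
from rig import sense
to(.5529,.1425,.153);print(sense()['ft_torque'],sense()['finger_gap'])
```

```text
t 9.9333 tcp [0.5533 0.1422 0.0956] [-3.1414e+00  1.0000e-04  1.5687e+00] F [ 0.47 -0.15 -0.59] shift [  0.3  -0.4 -57.4] rot [-0.01  0.01 -0.12]
[-0.01963308  0.04827125 -0.01087479] 0.1641157135683924
```

Emit:
send_rows(steps=[[[0, 0, 1, 0, 0, 0, 255], [0, 0, 2, 0, 0, 0, 255], [0, 0, 3, 0, 0, 0, 255], [0, 0, 3, 0, 0, 0, 255]]])

```text
time: 10.27
tcp_pos: [0.5532, 0.1422, 0.0925]
orientation: [-3.141, 0.0, 1.569]
contact_force: [-0.6, -0.0, -3.1]
finger_gap: 0.167
grip_force: 68.5
```

Emit:
send_rows(steps=[[[0, 0, 1, 0, 0, 0, 255], [0, 0, 2, 0, 0, 0, 255], [0, 0, 3, 0, 0, 0, 255], [0, 0, 3, 0, 0, 0, 255]]])

```text
time: 10.6
tcp_pos: [0.5532, 0.1422, 0.0895]
orientation: [-3.141, 0.0, 1.569]
contact_force: [1.4, -0.6, -1.0]
finger_gap: 0.163
grip_force: 68.5
```

Emit:
send_rows(steps=[[[0, 0, 1, 0, 0, 0, 255], [0, 0, 2, 0, 0, 0, 255], [0, 0, 3, 0, 0, 0, 255], [0, 0, 3, 0, 0, 0, 255]]])

```text
time: 10.93
tcp_pos: [0.5532, 0.1422, 0.0865]
orientation: [-3.141, 0.0, 1.569]
contact_force: [-0.1, -0.8, -2.4]
finger_gap: 0.166
grip_force: 68.5
```

Emit:
send_rows(steps=[[[0, 0, 1, 0, 0, 0, 255], [0, 0, 2, 0, 0, 0, 255], [0, 0, 3, 0, 0, 0, 255], [0, 0, 3, 0, 0, 0, 255]]])

```text
time: 11.27
tcp_pos: [0.5535, 0.1422, 0.0838]
orientation: [3.141, -0.0, 1.569]
contact_force: [-0.3, 0.8, 2.6]
finger_gap: 0.17
grip_force: 68.8
```

Emit:
send_rows(steps=[[[0, 0, 1, 0, 0, 0, 255], [0, 0, 2, 0, 0, 0, 255], [0, 0, 2, 0, 0, 0, 255]]])

```text
time: 11.52
tcp_pos: [0.5537, 0.1422, 0.082]
orientation: [3.141, -0.0, 1.569]
contact_force: [-1.3, -0.2, 5.9]
finger_gap: 0.17
grip_force: 69.4
```

Emit:
send_rows(steps=[[[0, 0, 1, 0, 0, 0, 255], [0, 0, 1.5, 0, 0, 0, 255], [0, 0, 1.5, 0, 0, 0, 255]]])

```text
time: 11.77
tcp_pos: [0.5538, 0.1423, 0.0809]
orientation: [3.141, -0.0, 1.568]
contact_force: [-2.3, -0.4, 9.8]
finger_gap: 0.168
grip_force: 69.7
```

Emit:
send_rows(steps=[[[0, 0, 0.5, 0, 0, 0, 255], [0, 0, 0.8, 0, 0, 0, 255], [0, 0, 0.8, 0, 0, 0, 255]]])

```text
time: 12.02
tcp_pos: [0.5538, 0.1423, 0.0802]
orientation: [3.14, -0.001, 1.568]
contact_force: [-2.3, 0.2, 11.2]
finger_gap: 0.166
grip_force: 69.9
```

Emit:
send_rows(steps=[[[0, 0, 0.4, 0, 0, 0, 255], [0, 0, 0.6, 0, 0, 0, 255], [0, 0, 0.6, 0, 0, 0, 255]]])

```text
time: 12.27
tcp_pos: [0.5539, 0.1423, 0.0798]
orientation: [3.14, -0.001, 1.568]
contact_force: [-1.8, -0.6, 12.6]
finger_gap: 0.167
grip_force: 70.0
```

Emit:
send_rows(steps=[[[0, 0, 0.5, 0, 0, 0, 255], [0, 0, 0.5, 0, 0, 0, 255]]])

```text
time: 12.43
tcp_pos: [0.554, 0.1422, 0.0793]
orientation: [3.14, -0.001, 1.568]
contact_force: [-1.6, -0.4, 12.3]
finger_gap: 0.168
grip_force: 70.0
```

Emit:
send_rows(steps=[[[0, 0, 0.5, 0, 0, 0, 255], [0, 0, 0.5, 0, 0, 0, 255]]])

```text
time: 12.6
tcp_pos: [0.5539, 0.1423, 0.0787]
orientation: [3.14, -0.001, 1.568]
contact_force: [-2.0, 0.9, 11.1]
finger_gap: 0.164
grip_force: 70.0
```

Emit:
send_rows(steps=[[[0, 0, 0.4, 0, 0, 0, 255], [0, 0, 0.4, 0, 0, 0, 255]]])

```text
time: 12.77
tcp_pos: [0.5537, 0.1423, 0.0782]
orientation: [3.141, -0.001, 1.568]
contact_force: [-1.2, 0.3, 4.7]
finger_gap: 0.169
grip_force: 69.3
```

Emit:
send_rows(steps=[[[0, 0, 0, 0, 0, 0, 255]]])

```text
time: 12.85
tcp_pos: [0.5536, 0.1422, 0.0778]
orientation: [3.141, -0.0, 1.569]
contact_force: [-0.3, 0.5, 1.9]
finger_gap: 0.169
grip_force: 68.9
```

Force dropped from ~14 N to ~4 N net, so the spring has tripped. I'll lift straight out.

Emit:
send_rows(steps=[[[0, 0, -4, 0, 0, 0, 255], [0, 0, -10, 0, 0, 0, 255], [0, 0, -18, 0, 0, 0, 255], [0, 0, -28, 0, 0, 0, 255], [0, 0, -40, 0, 0, 0, 255], [0, 0, -55, 0, 0, 0, 255], [0, 0, -75, 0, 0, 0, 255], [0, 0, -75, 0, 0, 0, 255], [0, 0, -75, 0, 0, 0, 255], [0, 0, -75, 0, 0, 0, 255]]])

```text
time: 13.68
tcp_pos: [0.5528, 0.1423, 0.152]
orientation: [-3.141, 0.0, 1.569]
contact_force: [0.8, 0.4, -1.9]
finger_gap: 0.167
grip_force: 68.6
```

Run:
```python
from h import *
from rig import sense,snapshot
import cv2
to(.5408,-.2416,.153);print(sense()['ft_torque'],sense()['finger_gap'])
cv2.imwrite('pics/b3.png',snapshot('scene')['frame'][:,:,::-1]);to(.5408,-.2416,.153)
```

```text
t 13.6833 tcp [0.5528 0.1423 0.152 ] [-3.1409  0.      1.5688] F [ 0.84  0.39 -1.88] shift [-383.9  -11.3   -1. ] rot [-0.04  0.   -0.11]
[-0.00122476  0.03957512 -0.00013441] 0.16652736961221978
t 13.7333 tcp [0.5526 0.1423 0.1516] [-3.1403e+00  3.0000e-04  1.5689e+00] F [ 0.51 -0.41 -1.96] shift [-383.9  -11.1   -1.3] rot [-0.08  0.02 -0.11]
```

Emit:
send_rows(steps=[[[-25, -0.8, 0, 0, 0, 0, 255], [-60, -1.8, 0, 0, 0, 0, 255], [-100, -3, 0, 0, 0, 0, 255], [-140, -4.3, 0, 0, 0, 0, 255], [-180, -5.5, 0, 0, 0, 0, 255], [-220, -6.7, 0, 0, 0, 0, 255], [-260, -7.9, 0, 0, 0, 0, 255], [-300, -9.1, 0, 0, 0, 0, 255], [-340, -10.4, 0, 0, 0, 0, 255], [-365, -11.1, 0, 0, 0, 0, 255]]])

```text
time: 14.57
tcp_pos: [0.5397, -0.2276, 0.1516]
orientation: [-3.14, 0.002, 1.565]
contact_force: [0.3, 0.2, -2.3]
finger_gap: 0.167
grip_force: 68.5
```

Emit:
send_rows(steps=[[[-12, -0.4, 0, 0, 0, 0, 255], [-18.8, -0.6, 0, 0, 0, 0, 255], [-18.8, -0.6, 0, 0, 0, 0, 255], [-18.8, -0.6, 0, 0, 0, 0, 255], [-18.8, -0.6, 0, 0, 0, 0, 255], [-18.8, -0.6, 0, 0, 0, 0, 255], [-18.8, -0.6, 0, 0, 0, 0, 255], [-18.8, -0.6, 0, 0, 0, 0, 255]]])

```text
time: 15.23
tcp_pos: [0.5411, -0.2406, 0.1525]
orientation: [3.141, -0.0, 1.57]
contact_force: [0.8, -0.1, -2.4]
finger_gap: 0.17
grip_force: 68.5
```

Run:
```python
from h import *
to(.5408,-.2416,.153)
```

```text
t 15.2333 tcp [ 0.5411 -0.2406  0.1525] [ 3.1415e+00 -3.0000e-04  1.5701e+00] F [ 0.79 -0.12 -2.36] shift [-1.  -0.3 -0.5] rot [ 0.01 -0.02 -0.04]
```

Emit:
send_rows(steps=[[[0, 0, 12, 0, 0, 0, 255], [0, 0, 26, 0, 0, 0, 255], [0, 0, 38, 0, 0, 0, 255], [0, 0, 48, 0, 0, 0, 255], [0, 0, 58, 0, 0, 0, 255], [0, 0, 64, 0, 0, 0, 255], [0, 0, 64, 0, 0, 0, 255], [0, 0, 64, 0, 0, 0, 255]]])

```text
time: 15.9
tcp_pos: [0.5408, -0.2416, 0.0883]
orientation: [-3.141, 0.0, 1.568]
contact_force: [-0.1, -1.1, -1.7]
finger_gap: 0.17
grip_force: 68.5
```

Emit:
send_rows(steps=[[[0, 0, 4, 0, 0, 0, 255], [0, 0, 8, 0, 0, 0, 255], [0, 0, 12, 0, 0, 0, 255], [0, 0, 12, 0, 0, 0, 255], [0, 0, 12, 0, 0, 0, 255]]])

```text
time: 16.32
tcp_pos: [0.5406, -0.2415, 0.0762]
orientation: [-3.141, -0.0, 1.569]
contact_force: [0.1, -0.8, -2.4]
finger_gap: 0.165
grip_force: 68.5
```

No contact so far. Lowering further to near the seat.

Emit:
send_rows(steps=[[[0, 0, 4, 0, 0, 0, 255], [0, 0, 8, 0, 0, 0, 255], [0, 0, 12, 0, 0, 0, 255], [0, 0, 15, 0, 0, 0, 255], [0, 0, 15, 0, 0, 0, 255], [0, 0, 15, 0, 0, 0, 255]]])

```text
time: 16.82
tcp_pos: [0.5406, -0.2415, 0.0611]
orientation: [-3.141, -0.0, 1.569]
contact_force: [0.4, 0.2, -2.1]
finger_gap: 0.167
grip_force: 68.5
```

Emit:
send_rows(steps=[[[0, 0, 1, 0, 0, 0, 255], [0, 0, 2, 0, 0, 0, 255], [0, 0, 2.5, 0, 0, 0, 255], [0, 0, 2.5, 0, 0, 0, 255], [0, 0, 2.5, 0, 0, 0, 255]]])

```text
time: 17.23
tcp_pos: [0.5408, -0.2416, 0.0589]
orientation: [3.142, 0.0, 1.569]
contact_force: [-0.4, -0.2, -2.2]
finger_gap: 0.166
grip_force: 68.5
```

Emit:
send_rows(steps=[[[0, 0, 0.7, 0, 0, 0, 255], [0, 0, 0.7, 0, 0, 0, 255], [0, 0, 0.7, 0, 0, 0, 255]]])

```text
time: 17.48
tcp_pos: [0.5408, -0.2416, 0.0582]
orientation: [-3.142, 0.0, 1.569]
contact_force: [0.5, -0.3, -2.5]
finger_gap: 0.166
grip_force: 68.5
```

Emit:
send_rows(steps=[[[0, 0, 0.5, 0, 0, 0, 255], [0, 0, 0.5, 0, 0, 0, 255], [0, 0, 0.5, 0, 0, 0, 255]]])

```text
time: 17.73
tcp_pos: [0.5409, -0.2416, 0.0579]
orientation: [3.141, 0.0, 1.568]
contact_force: [-0.5, -0.2, 1.9]
finger_gap: 0.168
grip_force: 69.1
```

Emit:
send_rows(steps=[[[0, 0, 0, 0, 0, 0, 200], [0, 0, 0, 0, 0, 0, 180], [0, 0, 0, 0, 0, 0, 100], [0, 0, 0, 0, 0, 0, 100], [0, 0, 0, 0, 0, 0, 100], [0, 0, 0, 0, 0, 0, 100]]])

```text
time: 18.23
tcp_pos: [0.5408, -0.2416, 0.0577]
orientation: [-3.142, 0.0, 1.569]
contact_force: [0.3, -0.1, 0.3]
finger_gap: 0.608
grip_force: 0.0
```

Emit:
send_rows(steps=[[[0, 0, -10, 0, 0, 0, 100], [0, 0, -30, 0, 0, 0, 100], [0, 0, -55, 0, 0, 0, 100], [0, 0, -85, 0, 0, 0, 100], [0, 0, -120, 0, 0, 0, 100], [0, 0, -150, 0, 0, 0, 0], [0, 0, -150, 0, 0, 0, 0], [0, 0, -150, 0, 0, 0, 0], [0, 0, -150, 0, 0, 0, 0]]])

```text
time: 18.98
tcp_pos: [0.5405, -0.2413, 0.2078]
orientation: [3.142, -0.0, 1.569]
contact_force: [0.3, 0.2, -0.0]
finger_gap: 0.999
grip_force: 0.0
```

Run:
```python
from h import *
from rig import sense,snapshot
import cv2
s=sense();print(s['tcp_pos'],s['contact_force'],s['finger_gap'])
a=cv2.imread('pics/scene0.png');b=snapshot('scene')['frame'][:,:,::-1];cv2.imwrite('pics/f.png',b)
A=a[255:340,185:240].astype(int);B=b[255:340,185:240].astype(int)
d=abs(A-B).max(2);print('stand/punch diff px>40:',(d>40).sum(),np.argwhere(d>40)[:12].tolist())
# sub-pixel shift of the punch patch
pa=cv2.cvtColor(a,6)[257:284,200:216];print(cv2.minMaxLoc(cv2.matchTemplate(cv2.cvtColor(np.ascontiguousarray(b),6)[250:291,193:223],pa,cv2.TM_CCOEFF_NORMED)))
t=cv2.imread('pics/top0.png');u=snapshot('top')['frame'][:,:,::-1];D=abs(t.astype(int)-u).max(2)
for n,(x,y) in dict(vial=(329,281),bottle=(323,182),beaker=(247,192),mug=(171,231),jig=(277,254),column=(328,226),driver=(402,184),spanner=(467,298)).items():print(n,(D[y-14:y+14,x-14:x+14]>40).sum())
```

```text
[ 0.54053016 -0.24127689  0.20778038] [ 0.32085819  0.17737986 -0.04064112] 0.9989709104093468
stand/punch diff px>40: 2 [[29, 21], [33, 32]]
(-0.09610186517238617, 0.9828658103942871, (0, 6), (7, 7))
vial 0
bottle 0
beaker 0
mug 171
jig 676
column 0
driver 42
spanner 546
```

Run:
```python
import cv2
a=cv2.imread('pics/scene0.png',0);b=cv2.imread('pics/f.png',0)
for n,(x,y,w,h) in dict(mug=(372,145,34,44),jig=(288,193,48,46),spanner=(54,330,98,22),driver=(266,312,84,60),vial=(238,230,16,16),beaker=(376,188,34,46)).items():
    m=cv2.matchTemplate(b[y-6:y+h+6,x-6:x+w+6],a[y:y+h,x:x+w],cv2.TM_CCOEFF_NORMED);print(n,cv2.minMaxLoc(m)[1::2])
```

```text
mug (0.9568043351173401, (6, 6))
jig (0.9006864428520203, (6, 6))
spanner (0.9998871088027954, (6, 6))
driver (0.9391806721687317, (6, 6))
vial (0.8943712711334229, (6, 6))
beaker (0.9901764988899231, (6, 6))
```

Every patch matches at zero shift, so nothing else moved. Handing in.

```bash
python3 -c "
from rig import workorder
print(workorder.hand_in())"
```

```text
the job is handed in; nothing more can be done
None
```

The punch tripped through the narrow bush (force fell from about 14 N to 4 N net), and it is back in its stand, seated and released, with nothing else moved; handed in after about 19 s of robot time.

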